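# Twist a control unit home on its bench-test carrier

### The arm

A 7-joint arm with a two-finger parallel gripper is mounted at the origin on the work surface. World frame = base frame: x ahead of the robot, y to its left, z up, the work surface at z = 0. Lengths are in m, angles in degrees, forces in N, time in s.
With the tool pointing down it reaches from about 0.425 to 0.825 m from the base axis. Payload 3.6 kg.
Tool frame: the origin (TCP) lies at the centre of the arm's flange, where the gripper is bolted on; the fingertips stand 173 mm ahead of it and the grasp point (between the pads) lies 155 mm ahead of it; z points along the fingers, x is the direction in which the jaws open and shut, and the axes are right-handed (so a half turn about z gives the same grasp; the last joint's range is limited). The gripper opens to 85 mm and grips with 20 to 120 N. Pads are 22 mm wide; open, the fingers measure 114 mm over their backs; the gripper's body (76 mm by 85 mm) begins 54 mm behind the grasp point. The pads swing forward as they close: fully open they stand 13 mm farther back than shut.
Start: joints at [-71.362, 35.231, -0.722, 81.555, 0.464, 63.22, -2.315], TCP at [0.224, 0.61, 0.405] pointing down, gripper open.
Joint ranges: [-178.69, 178.69], [-17.37, 117.87], [-77.05, 75.6], [15.02, 138.74], [-78.02, 258.01], [0.78, 113.62], [-162.83, 162.83]. Speed limits (degrees/s): [159.86, 159.86, 180, 180, 180, 180, 180].

### API

Orientations are given as [roll, pitch, yaw] about the fixed x, y, z axes, in that order (R = Rz(yaw) Ry(pitch) Rx(roll)).
In Python, from rig import manip gives the robot as it stands.
- The arm moves only by the tool play_rows, never from a script. Its argument "targets" is a list of rows, each a list of 3 entries, a list of its own where there are three numbers: the turn, a rotation vector about the world's x, y, z in rad, then the shift along the world's x, y, z in cm, then the finger opening in cm, from 0 to 8.54. A call has 1 to 20 rows; each row is the pose to reach, as a shift and turn from the pose commanded when the call began; what a row does not reach only later rows make up. A row lasts 1/8 s, in which the tool goes at most 62.5 mm and 10.7 degrees, less where a joint would pass 70% of its speed; a pose out of reach is approached as far as the arm can. A call with a gripper value outside its range is refused whole. The fingers move at their own pace and stop on an object; "newtons" is the grip in N (left out, the last holds). Time passes only in rows, so rows that repeat a pose let the fingers close. It gives the time, the measured TCP pose, the force and the opening at its end, in the units of the state.
- manip.state(): the state, without advancing time (a new reading comes with each control period).
- manip.grab_frame(name): name is "scene" or "side" or "wrist"; returns a dict with "image" (400x640x3 uint8, blue, green, red), "fx", "fy", "cx", "cy" (pixels), "k1" (the pictures are not rectified: a ray, as slopes to the right and down, at radius r is drawn at 1 + k1 r^2 times it, then the intrinsics apply), "T" (4x4, takes a point from camera to world coordinates). Camera axes: x right, y up, looking along -z (the intrinsics and any distortion apply to the point x, -y, -z); pixel columns grow to the right and rows downward; lengths in m; the calibration is good to about 2 mm. A picture is of the moment at which its call begins. There is no depth.
- manip.hand_in(): hands the job in, once; it reports no verdict.
The state is a dict: "t": time; "q": joint angles; "joint_velocities": joint speeds; "tau": joint torques, N m; "ee_pos": TCP position; "tool_rot": TCP orientation; "ft_force": force on the tool from outside, world axes, zero at the start; "wrist_torque": the same for the moment, N m; "opening": finger opening in m.
Only numpy, scipy, OpenCV 4.12 (cv2) and the standard library are available. Lean on these libraries where they do the work, as an engineer would, in place of code of your own. Each camera call takes 0.05 s, during which the arm holds its last target. There are 200 camera calls.

### The job

Mount the opened engine control unit on the bench-test carrier: push its free lug (the one not on a stud) so that the opposite lug's notch bears on the pivot stud and the unit swings round it, flat on the plate, until the free notch is fully home on the stop stud, whose setting is only found by feel. Press it home for half a second with about 12 N (never push the unit with more than 16 N), then swing the latch in until its nose bears firmly on the back of the free lug and clamps the unit against the stop; leave the clutter alone.

Things in the scene. Friction and masses are not known exactly. Their poses are not given: they have to be found in the camera images.
- carrier: grey painted steel plate, 270 mm (its x) by 320 mm (its y), 10 mm thick, fixed to the bench, with a grid of small holes. Origin: centre of its underside; z up; at yaw 0 its axes are the world's. The pivot stud stands at x = +30, y = +100 mm, the middle of the stop stud's slot at x = +30, y = -84 mm. Its +x is the direction in which the free lug is finally pushed.
- stud_pivot: pivot stud: steel pin 8 mm in diameter and 16.5 mm tall, with a flange head above it 18 mm in diameter (head top 24.5 mm above the plate), fixed on the carrier near its +y side. Origin on its axis at the plate's top surface; axes as the carrier's. The notch of the unit's one lug is already loosely round it, 2 to 6 mm short of bearing.
- stop_slot: dark adjustment slot in the plate, 30 mm long along the carrier's x, 10 mm wide. Origin: slot's middle at the plate's top; axes as the carrier's. The stop stud, the same as the pivot stud, is clamped in it with its axis anywhere from -10 to +10 mm along x: its setting is not measured, only seen or felt. It does not give: once the unit bears on it the force rises at once, some 20 N per mm. Bearing down on the lug while pushing adds drag.
- unit: opened engine control unit, loose, flat on the carrier: aluminium tray 124 x 90 x 17 mm with circuit board, black plug header (24 mm high), a 14 mm thick lug at two opposite corners. 0.29-0.47 kg, slides with 1 to 5 N. Origin on its underside on the pivot stud's axis when home; axes then within 0.06 rad of the carrier's. Starts at yaw -0.38 to -0.58 rad from the carrier's (turns home anticlockwise from above).
- unit_pivot_notch (a point): in the lug at the pivot stud: the point of the notch (12 mm wide, open to the unit's -x) where the stud's axis lies when the notch bears on the stud; 7 mm above the underside, at (0, 0) of the unit. The closed end of the notch is 4 mm from it in +x.
- unit_stop_notch (a point): in the free lug: the point of the notch (13 mm wide, open to the unit's +x) where the stop stud's axis lies when home; 7 mm above the underside, at (0, -184) mm of the unit. The closed end of the notch is 4 mm from it in -x.
- unit_push_face (a point): middle of the free lug's flat back face, where it is pushed, half-way up its 14 mm height; at (-16, -184) mm of the unit. The face looks to the unit's -x; it reaches 15 mm from this point in -y and 34 mm in +y. Free space lies behind it.
- latch: brass swing latch on a stiff upright hinge: flat arm 9 mm wide, top 9 mm above the plate, round nose of 6 mm radius at its end 56 mm from the hinge. Origin on the hinge axis at the plate's top; the arm points to its own -x. Open, its yaw is the carrier's (start 0 to 0.25 rad clockwise of that); closes clockwise from above and bears on the lug's back about 1.5 to 2.0 rad from open. Stays where it is left.
- latch_post (a point): middle of the latch's black upright finger post, 12 mm in diameter, from 9 to 47 mm above the plate (this point 28 mm above it), on the arm 28 mm from the hinge axis. It takes some 2 N here to swing the latch freely; what is pressed above that arrives halved at the nose.
- latch_nose (a point): centre of the latch's round nose (radius 6 mm), 5 mm above the plate. Bearing on the free lug's back face, it lies at x = -22 mm in the unit's frame.
- latch_hinge (a point): point on the latch's upright hinge axis, at the height of the middle of the post; at x = -2.5, y = -142 mm of the carrier
- standoff: free piece of bench clutter, to be left alone: brass standoff, 14 mm in diameter, 31 mm tall, upright on a corner of the carrier; origin at the centre of its foot
- relay: free piece of bench clutter, to be left alone: black cube relay, 26 mm wide, 22 mm tall, on a corner of the carrier; origin at the centre of its underside
- driver: free piece of bench clutter, to be left alone: screwdriver, 190 mm long, lying beside the carrier; origin under its middle
- flux: free piece of bench clutter, to be left alone: small jar, 42 mm in diameter, 45 mm tall, behind the carrier; origin at the centre of its foot
- cover: free piece of bench clutter, to be left alone: ribbed aluminium cover of the unit, 94 x 130 x 10 mm, lying behind the carrier; origin at the centre of its underside
- wrench: free piece of bench clutter, to be left alone: steel wrench, 160 mm long, lying beside the carrier; origin under its middle
- spare: free piece of bench clutter, to be left alone: closed dark control unit, 110 x 150 x 34 mm; origin at the centre of its underside
- cleaner: free piece of bench clutter, to be left alone: spray can, 54 mm in diameter, 170 mm tall; origin at the centre of its foot
Things that resemble listed ones, but are neither listed nor needed, are in the scene too. What is shaped like the unit but purple is not meant.

How it is judged (in metres and radians):
On the way, in this order (a step that is already met when the one before it is completed fails the run):
1. the unit's notch bears on the pivot stud while the unit is still short of home (contact force between unit and stud_pivot above 0.4 N and angle between the x axis of unit and the x axis of carrier, either way round above 0.12 rad), for 0.1 s.
2. the unit, home on both studs, is pressed against the stop stud with 3 N or more (x of unit_pivot_notch in the frame of stud_pivot below 0.0025 m and horizontal distance between unit_pivot_notch and stud_pivot below 0.004 m and x of unit_stop_notch in the frame of stop_slot above -0.0125 m and y of unit_stop_notch in the frame of stop_slot between -0.004 and 0.004 m and angle between unit's own z axis and vertical below 0.03 rad and contact force between unit and stop_slot above 3 N), for 0.3 s.
3. the latch bears on the free lug and presses the unit against the stop stud (x of unit_pivot_notch in the frame of stud_pivot below 0.0025 m and horizontal distance between unit_pivot_notch and stud_pivot below 0.004 m and x of unit_stop_notch in the frame of stop_slot above -0.0125 m and y of unit_stop_notch in the frame of stop_slot between -0.004 and 0.004 m and angle between unit's own z axis and vertical below 0.03 rad and contact force between latch and unit above 1 N and contact force between unit and stop_slot above 0.4 N), for 0.1 s.
At the end, for the whole second after the job is handed in: the unit lies flat and at rest, its pivot notch within 2.5 mm of bearing on the pivot stud, its free notch round the stop stud (4 mm either side, at most 2.5 mm short of the rearmost setting), and the latch's nose stands behind the free lug within 2 mm of its back face (x of unit_pivot_notch in the frame of stud_pivot below 0.0025 m and horizontal distance between unit_pivot_notch and stud_pivot below 0.004 m and x of unit_stop_notch in the frame of stop_slot above -0.0125 m and y of unit_stop_notch in the frame of stop_slot between -0.004 and 0.004 m and angle between unit's own z axis and vertical below 0.03 rad and x of latch_nose in the frame of unit above -0.024 m and linear speed of unit below 0.01 m/s); the robot touches nothing.
It fails at once if the unit is pushed with more than 18 N (contact force between any of the fingers, the arm, latch and unit above 18 N).
It fails at once if the unit is lifted or tipped (angle between unit's own z axis and vertical above 0.12 rad or height (world z) of unit above 0.02 m).
It fails at once if a bystander is displaced by more than 20 mm (distance of any of standoff, relay, driver, flux, cover, wrench, spare, cleaner from where it was at the start of the episode above 0.02 m).
It also fails if it takes over 72 s, if anything falls off the work surface, if the arm or the gripper's body presses on something with over 40 N, if the wrist force passes 120 N, or if a joint passes its speed limit or range.

## Working session

There is one attempt and no reset: what is moved stays moved. The work goes in short steps, Python scripts to look and compute and a tool call to move; the robot and the scene stay as the last step left them, time stands still between calls to the robot, and variables do not carry over. Pictures are saved under pics/ and viewed, about 8 in all and at most 12, crops included, and the job is handed in when it is done.

Besides the shell and the picture viewer there is one more tool, called after ">>>" as name(argument=value, ...), one argument or row to a line, values as JSON. play_rows: Moves the arm, as the interface text tells. Its arguments: {"type":"object","properties":{"targets":{"type":"array","items":{"type":"array"}},"newtons":{"type":"number"}},"required":["targets"]}

```bash
mkdir -p pics; ls; cat > h.py <<'E'
import numpy as np, cv2
from rig import manip
def grab(n):
    f=manip.grab_frame(n); f['image']=np.array(f['image']); f['T']=np.array(f['T']); return f
def ray(f,u,v):
    x=(u-f['cx'])/f['fx']; y=(v-f['cy'])/f['fy']
    a,b=x,y
    for _ in range(20):
        s=1+f['k1']*(a*a+b*b); a,b=x/s,y/s
    d=f['T'][:3,:3]@np.array([a,-b,-1.]); return f['T'][:3,3],d
def onz(f,u,v,z):
    o,d=ray(f,u,v); return o+d*(z-o[2])/d[2]
def proj(f,p):
    c=np.linalg.inv(f['T'])@np.append(p,1); a,b=c[0]/-c[2],-c[1]/-c[2]
    s=1+f['k1']*(a*a+b*b); return np.array([f['fx']*a*s+f['cx'],f['fy']*b*s+f['cy']])
E
python3 - <<'E'
from h import *
import pickle
print(manip.state())
F={}
for n in ('scene','side','wrist'):
    f=grab(n);F[n]=f; print(n,f['fx'],f['cx'],f['cy'],f['k1'],f['T'].round(3).tolist())
    cv2.imwrite(f'pics/{n}0.png',f['image'])
pickle.dump(F,open('F0.pkl','wb'))
E
```

```text
pics
{'t': 0.0, 'q': array([-71.36057793,  35.28937456,  -0.72233235,  81.6400184 ,
         0.46388634,  63.21877092,  -2.31470778]), 'joint_velocities': array([-0.02577558, -0.0167405 , -0.11898912,  0.05812204, -0.03561262,
        0.07445838,  0.05315369]), 'tau': array([-2.35093721e-04, -4.69203150e+01,  2.58734766e-01, -1.71031272e+01,
        9.89091379e-03,  9.39020858e-03,  3.23184295e-06]), 'ee_pos': array([0.2238752 , 0.6098975 , 0.40354373]), 'tool_rot': array([1.79997825e+02, 1.45275678e-01, 6.98455556e+01]), 'ft_force': array([0.10298673, 0.77630242, 1.14004111]), 'wrist_torque': array([-0.04510093,  0.02810265, -0.00505879]), 'opening': 0.08533938831098387}
scene 419.215070999195 326.23709814924376 203.79741959131144 -0.012333060560732528 [[0.795, -0.493, 0.353, 0.941], [0.607, 0.652, -0.455, -0.567], [-0.006, 0.576, 0.818, 1.113], [0.0, 0.0, 0.0, 1.0]]
side 385.4282982195362 321.1865562211363 204.26032064101565 -0.07051222028343254 [[0.965, 0.141, -0.221, 0.265], [-0.261, 0.541, -0.799, -0.832], [0.007, 0.829, 0.559, 0.657], [0.0, 0.0, 0.0, 1.0]]
wrist 309.95728121967807 316.5340546121232 200.3014044625822 0.015379686970057822 [[0.345, -0.899, -0.269, 0.156], [0.939, 0.33, 0.1, 0.636], [-0.001, -0.287, 0.958, 0.373], [0.0, 0.0, 0.0, 1.0]]
```

View pics/scene0.png

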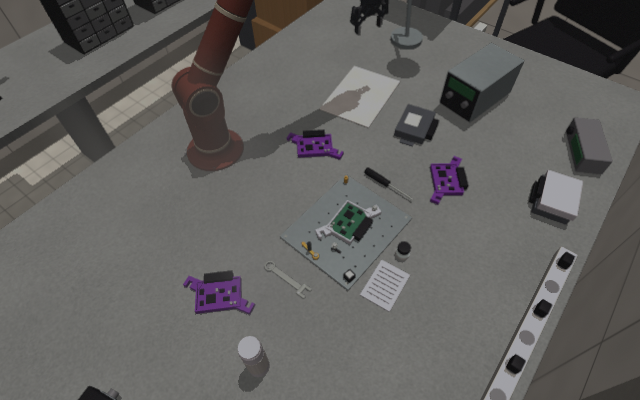

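View pics/side0.png

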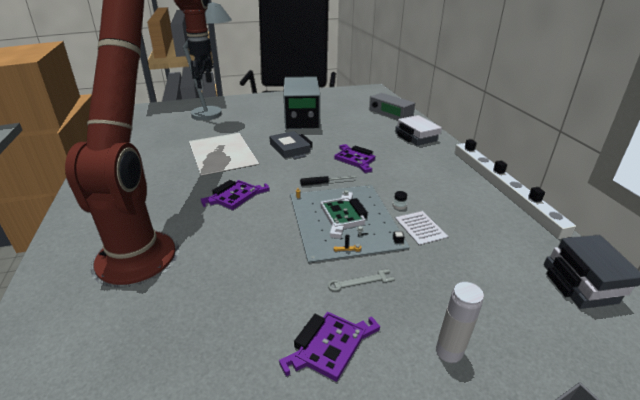

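Scene picture: the grey carrier spans about (283,237), (350,178), (411,217), (349,287). On it are the green-board unit (350,220), the brass latch (310,250), the standoff (346,180) and the relay (349,275). The three purple look-alikes at (316,146), (448,178) and (218,293) are not meant; the unit is the green/aluminium one on the carrier. Next I compute the plate pose and confirm in one enlarged crop.

```bash
python3 - <<'E'
from h import *
import pickle
F=pickle.load(open('F0.pkl','rb'));f=F['scene']
for u,v in [(283,237),(350,177),(411,217),(349,287),(350,220),(310,250)]: print(u,v,onz(f,u,v,.01).round(3))
f=F['side']
for u,v in [(310,262),(291,193),(377,188),(406,251)]: print(u,v,onz(f,u,v,.01).round(3))
a=cv2.resize(F['scene']['image'][165:295,270:425],None,fx=5,fy=5,interpolation=cv2.INTER_CUBIC)[:600,:]
a=cv2.resize(F['scene']['image'][170:292,275:420],None,fx=4.9,fy=4.9,interpolation=cv2.INTER_CUBIC)
cv2.imwrite('pics/crop1.png',a)
E
```

```text
283 237 [ 0.435 -0.132  0.01 ]
350 177 [0.462 0.182 0.01 ]
411 217 [0.708 0.166 0.01 ]
349 287 [ 0.69  -0.143  0.01 ]
350 220 [0.562 0.042 0.01 ]
310 250 [ 0.528 -0.117  0.01 ]
310 262 [ 0.427 -0.146  0.01 ]
291 193 [0.445 0.177 0.01 ]
377 188 [0.718 0.137 0.01 ]
406 251 [ 0.674 -0.169  0.01 ]
```

View pics/crop1.png

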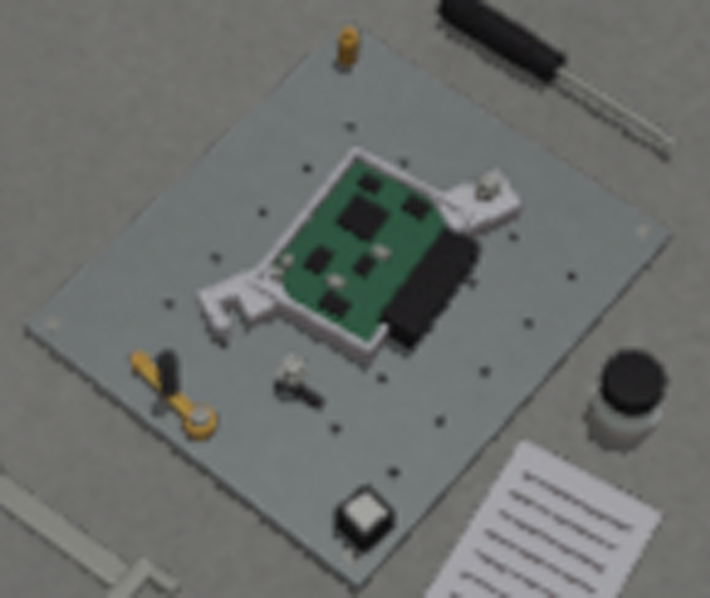

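>>> play_rows(
  targets=[
    [[0,0,-1.22],[28,-57,0],0],
    [[0,0,-1.22],[28,-57,0],0],
    [[0,0,-1.22],[28,-57,0],0],
    [[0,0,-1.22],[28,-57,0],0],
    [[0,0,-1.22],[28,-57,0],0],
    [[0,0,-1.22],[28,-57,0],0],
    [[0,0,-1.22],[28,-57,0],0],
    [[0,0,-1.22],[28,-57,0],0],
    [[0,0,-1.22],[28,-57,0],0],
    [[0,0,-1.22],[28,-57,0],0],
    [[0,0,-1.22],[28,-57,0],0],
    [[0,0,-1.22],[28,-57,0],0],
    [[0,0,-1.22],[28,-57,0],0],
    [[0,0,-1.22],[28,-57,0],0],
    [[0,0,-1.22],[28,-57,0],0],
    [[0,0,-1.22],[28,-57,0],0],
  ],
)

```text
t: 2.15
ee_pos: [0.5038, 0.0407, 0.4047]
tool_rot: [-180.0, 0.0, 0.0]
ft_force: [0.8, 0.6, -0.1]
opening: 0.0
```

```bash
python3 - <<'E'
from h import *
import pickle
f=grab('wrist'); pickle.dump(f,open('W1.pkl','wb')); print(manip.state()['ee_pos'],f['T'].round(3).tolist())
cv2.imwrite('pics/w1.png',cv2.resize(f['image'],None,fx=1.25,fy=1.25,interpolation=cv2.INTER_CUBIC))
E
```

```text
[0.50387267 0.04052056 0.40474795] [[1.0, 0.001, -0.0, 0.504], [-0.001, 0.958, 0.286, 0.115], [0.0, -0.286, 0.958, 0.374], [0.0, 0.0, 0.0, 1.0]]
```

View pics/w1.png

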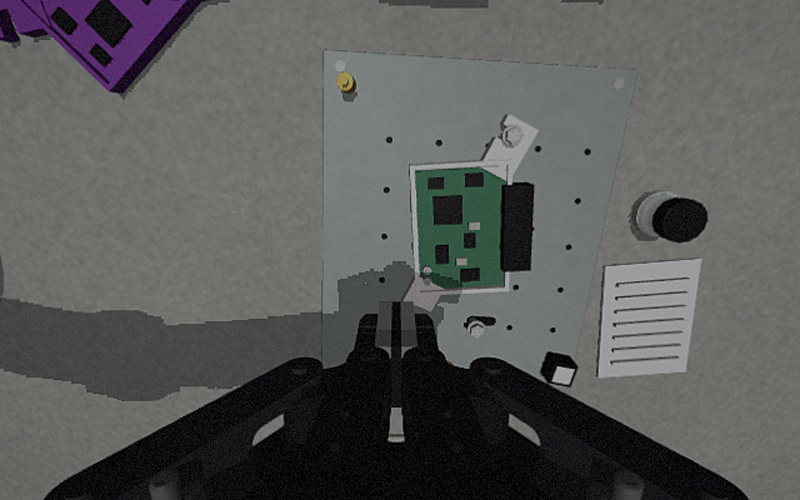

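Wrist view: pivot head at (513,135), stop stud head at (477,328) in its slot, plate top corners at (323,50) and (637,70). The fingers hide the free lug and latch, so I shift toward -y for those.

>>> play_rows(
  targets=[
    [[0,0,0],[0,-22,0],0],
    [[0,0,0],[0,-22,0],0],
    [[0,0,0],[0,-22,0],0],
    [[0,0,0],[0,-22,0],0],
    [[0,0,0],[0,-22,0],0],
    [[0,0,0],[0,-22,0],0],
  ],
)

```text
t: 2.95
ee_pos: [0.5042, -0.1787, 0.4045]
tool_rot: [-179.9, 0.0, 0.0]
ft_force: [-0.3, -0.1, 0.5]
opening: -0.0001
```

```bash
python3 - <<'E'
from h import *
import pickle
f=grab('wrist'); pickle.dump(f,open('W2.pkl','wb')); s=manip.state();print(s['ee_pos'],s['ft_force'],f['T'].round(3).tolist())
cv2.imwrite('pics/w2.png',cv2.resize(f['image'],None,fx=1.25,fy=1.25,interpolation=cv2.INTER_CUBIC))
E
```

```text
[ 0.50434708 -0.17812582  0.40445426] [0.69707775 0.01624367 0.07148981] [[1.0, 0.0, 0.0, 0.505], [-0.0, 0.959, 0.284, -0.105], [-0.0, -0.284, 0.959, 0.374], [0.0, 0.0, 0.0, 1.0]]
```

View pics/w2.png

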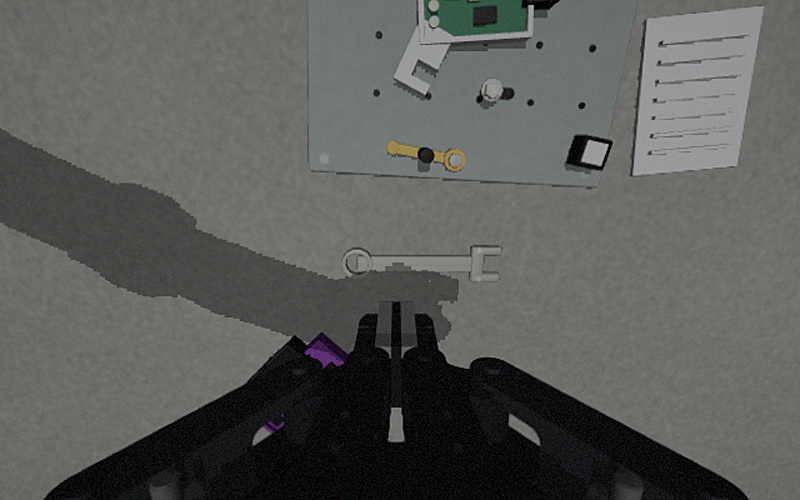

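The free lug is at (405,75), its notch opening right at (430,90); stop stud head (491,90) with the slot visible both sides (475–515); latch hinge (456,160), post (426,155), nose (392,148).

```bash
python3 - <<'E'
from h import *
import pickle
A=pickle.load(open('W1.pkl','rb'));B=pickle.load(open('W2.pkl','rb'))
g=lambda f,u,v,z:onz(f,u/1.25,v/1.25,z)
c=[g(A,323,50,.01),g(A,637,70,.01),g(B,309,171,.01),g(B,600,187,.01)]
print(np.round(c,4)); 
C=np.mean(c,axis=0)[:2]; 
src=np.array([[-135,160],[135,160],[-135,-160],[135,-160]])/1e3
# rigid fit
P=np.array(c)[:,:2]-C; H=src.T@P; th=np.arctan2(H[0,1]-H[1,0],H[0,0]+H[1,1]); 
R=np.array([[np.cos(th),-np.sin(th)],[np.sin(th),np.cos(th)]]); print(C,np.degrees(th),'resid mm',((P-src@R.T)*1e3).round(1))
tc=lambda p:((p[:2]-C)@R*1e3).round(1)
for n,f,u,v,z in [('pivot head',A,513,134,.0345),('stop head A',A,478,327,.0345),('stop head B',B,491,89,.0345),('slot l',B,476,97,.01),('slot r',B,515,94,.01),('hinge',B,456,159,.021),('nose',B,392,148,.019),('post top',B,426,155,.057),
 ('lugback low',B,394,79,.024),('lugback hi',B,418,26,.024),('tip low',B,428,95,.024),('tip hi',B,437,75,.024),('notch in',B,414,70,.024),('stdoff',A,345,77,.041)]:
    p=g(f,u,v,z); print(n,p.round(4),'carrier',tc(p))
pickle.dump((C,R),open('carrier.pkl','wb'))
E
```

```text
[[ 0.4428  0.1831  0.01  ]
 [ 0.7107  0.1667  0.01  ]
 [ 0.4245 -0.1364  0.01  ]
 [ 0.6947 -0.1513  0.01  ]]
[0.56816444 0.01553235] -3.1869841105611636 resid mm [[ 0.5  0.3]
 [-1.2 -1. ]
 [ 0.   0.4]
 [ 0.6  0.4]]
pivot head [0.6026 0.115  0.0345] carrier [ 28.9 101.2]
stop head A [ 0.5841 -0.0644  0.0345] carrier [ 20.4 -79. ]
stop head B [ 0.5818 -0.069   0.0345] carrier [ 18.4 -83.7]
slot l [ 0.5748 -0.0729  0.01  ] carrier [ 11.5 -87.9]
slot r [ 0.6086 -0.0705  0.01  ] carrier [ 45.2 -83.7]
hinge [ 0.558 -0.125  0.021] carrier [  -2.3 -140.9]
nose [ 0.5012 -0.1156  0.019 ] carrier [ -59.5 -134.6]
post top [ 0.5286 -0.1198  0.057 ] carrier [ -32.  -137.3]
lugback low [ 0.5031 -0.0601  0.024 ] carrier [-60.7 -79.1]
lugback hi [ 0.5224 -0.0212  0.024 ] carrier [-43.6 -39.2]
tip low [ 0.5317 -0.0724  0.024 ] carrier [-31.5 -89.9]
tip hi [ 0.5388 -0.0571  0.024 ] carrier [-25.3 -74.1]
notch in [ 0.5197 -0.0533  0.024 ] carrier [-44.6 -71.4]
stdoff [0.4643 0.1581 0.041 ] carrier [-111.6  136.6]
```

```bash
cat > plan.py <<'E'
from h import *
import pickle
C,R=pickle.load(open('carrier.pkl','rb')); PH=np.arctan2(R[1,0],R[0,0])
W=lambda p:C+R@(np.array(p)/1e3)
def r2(t): return np.array([[np.cos(t),-np.sin(t)],[np.sin(t),np.cos(t)]])
def tcp(th,x,y): return W(np.array([30,100])+r2(th)@np.array([x,y])), PH+th
E
python3 - <<'E'
from plan import *
B=pickle.load(open('W2.pkl','rb'))
for z in (.2184,.2314,.25,.27): print(z,[(proj(B,[.5043+dx,-.1781,z])*1.25).round(0).tolist() for dx in(-.0145,0,.0145)])
s=manip.state()['ee_pos']
for th,x in [(-.4,-46),(-.4,-31),(-.3,-31),(-.2,-31),(-.15,-31),(-.1,-31),(-.055,-31)]:
    p,y=tcp(th,x,-170); print(th,x,p.round(4),'shift cm',((p-s[:2])*100).round(2),'yaw',y.round(3))
E
```

```text
0.2184 [[362.0, 310.0], [395.0, 310.0], [428.0, 310.0]]
0.2314 [[360.0, 323.0], [395.0, 323.0], [431.0, 323.0]]
0.25 [[355.0, 347.0], [395.0, 347.0], [435.0, 347.0]]
0.27 [[348.0, 381.0], [395.0, 381.0], [442.0, 381.0]]
-0.4 -46 [ 0.4876 -0.0187] shift cm [-1.68 15.94] yaw -0.456
-0.4 -31 [ 0.501  -0.0253] shift cm [-0.33 15.28] yaw -0.456
-0.3 -31 [ 0.5154 -0.0349] shift cm [ 1.11 14.33] yaw -0.356
-0.2 -31 [ 0.5307 -0.0429] shift cm [ 2.64 13.52] yaw -0.256
-0.15 -31 [ 0.5386 -0.0464] shift cm [ 3.43 13.17] yaw -0.206
-0.1 -31 [ 0.5467 -0.0494] shift cm [ 4.24 12.87] yaw -0.156
-0.055 -31 [ 0.5541 -0.0518] shift cm [ 4.98 12.63] yaw -0.111
```

>>> play_rows(
  targets=[
    [[0,0,-0.456],[-1.4,16.6,0],0],
    [[0,0,-0.456],[-1.4,16.6,0],0],
    [[0,0,-0.456],[-1.4,16.6,0],0],
    [[0,0,-0.456],[-1.4,16.6,0],0],
    [[0,0,-0.456],[-1.4,16.6,-5],0],
    [[0,0,-0.456],[-1.4,16.6,-10],0],
    [[0,0,-0.456],[-1.4,16.6,-15],0],
    [[0,0,-0.456],[-1.4,16.6,-18],0],
    [[0,0,-0.456],[-1.4,16.6,-20],0],
    [[0,0,-0.456],[-1.4,16.6,-20.5],0],
    [[0,0,-0.456],[-1.4,16.6,-20.5],0],
    [[0,0,-0.456],[-1.4,16.6,-20.5],0],
  ],
)

```text
t: 4.5
ee_pos: [0.4904, -0.0138, 0.2006]
tool_rot: [-179.9, -0.1, -26.2]
ft_force: [0.4, 1.0, 0.3]
opening: -0.0001
```

```bash
python3 - <<'E'
from plan import *
s=manip.state();print(s['ee_pos'],s['tool_rot'],s['ft_force'])
f=grab('scene');g=grab('side')
a=cv2.resize(f['image'][195:275,280:400],None,fx=5,fy=5,interpolation=cv2.INTER_CUBIC)
cv2.imwrite('pics/s2.png',a)
p=s['ee_pos']
for x in(-46,-23):
  print(x,tcp(-.4,x,-163)[0]-p[:2])
E
```

```text
[ 0.49036776 -0.01379862  0.20061578] [-1.79949862e+02 -1.04383720e-01 -2.61595641e+01] [0.38589328 0.96441857 0.2831617 ]
-46 [0.00027873 0.00137762]
-23 [ 0.02093243 -0.00874289]
```

View pics/s2.png

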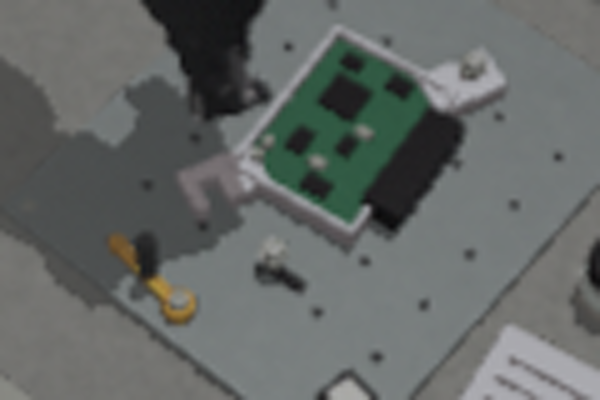

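Fingers (crop 225,100) stand behind the lug (205,180) with free space between. Lower and approach.

>>> play_rows(
  targets=[
    [[0,0,0],[0,0,-0.7],0],
    [[0,0,0],[0,0,-1.3],0],
    [[0,0,0],[0,0,-1.3],0],
    [[0,0,0],[0.4,-0.2,-1.3],0],
    [[0,0,0],[0.8,-0.4,-1.3],0],
    [[0,0,0],[1.1,-0.5,-1.3],0],
    [[0,0,0],[1.4,-0.65,-1.3],0],
    [[0,0,0],[1.7,-0.8,-1.3],0],
    [[0,0,0],[1.7,-0.8,-1.3],0],
    [[0,0,0],[1.7,-0.8,-1.3],0],
  ],
)

```text
t: 5.85
ee_pos: [0.5069, -0.0218, 0.1867]
tool_rot: [-180.0, -0.0, -26.2]
ft_force: [-0.3, -0.2, 0.2]
opening: -0.0004
```

```bash
python3 - <<'E'
from plan import *
s=manip.state();print(s['t'],s['ee_pos'],s['tool_rot'],s['ft_force'])
f=grab('wrist'); cv2.imwrite('pics/w3.png',f['image'])
s=manip.state();print(s['ee_pos'],s['ft_force']); p=s['ee_pos'][:2]
for th in (-.4,-.35,-.3,-.25,-.2,-.15,-.1,-.07,-.055):
  q,y=tcp(th,-23,-163); print(th,((q-p)*100).round(2),(y-np.radians(s['tool_rot'][2])).round(3))
E
```

```text
5.85 [ 0.50694451 -0.02182624  0.18670554] [-1.79998808e+02 -5.08973639e-03 -2.61833658e+01] [-0.25441971 -0.23393483  0.15691518]
[ 0.50696339 -0.02183249  0.18671196] [-0.63410523 -0.03705261 -0.85133984]
-0.4 [ 0.43 -0.07] 0.001
-0.35 [ 1.13 -0.52] 0.051
-0.3 [ 1.84 -0.93] 0.101
-0.25 [ 2.57 -1.3 ] 0.151
-0.2 [ 3.32 -1.63] 0.201
-0.15 [ 4.09 -1.93] 0.251
-0.1 [ 4.87 -2.19] 0.301
-0.07 [ 5.35 -2.33] 0.331
-0.055 [ 5.59 -2.39] 0.346
```

View pics/w3.png

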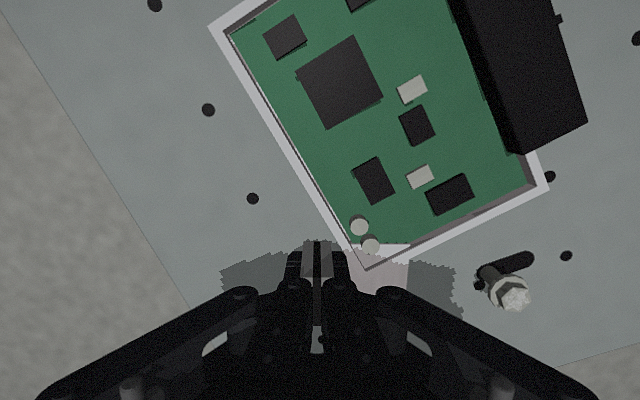

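>>> play_rows(
  targets=[
    [[0,0,0],[-0.1,-0.25,0],0],
    [[0,0,0],[0.3,-0.35,0],0],
    [[0,0,0.025],[0.65,-0.57,0],0],
    [[0,0,0.05],[1.0,-0.78,0],0],
    [[0,0,0.075],[1.35,-0.98,0],0],
    [[0,0,0.1],[1.71,-1.18,0],0],
    [[0,0,0.125],[2.07,-1.37,0],0],
    [[0,0,0.15],[2.43,-1.55,0],0],
    [[0,0,0.16],[2.58,-1.62,0],0],
    [[0,0,0.17],[2.73,-1.69,0],0],
  ],
)

```text
t: 7.15
ee_pos: [0.5343, -0.0387, 0.1867]
tool_rot: [-180.0, 0.0, -16.4]
ft_force: [-1.6, 0.4, 0.2]
opening: 0.0002
```

```bash
python3 - <<'E'
from plan import *
s=manip.state();print(s['t'],s['ee_pos'],s['tool_rot'],s['ft_force'],s['wrist_torque'])
f=grab('scene'); cv2.imwrite('pics/s3.png',cv2.resize(f['image'][195:275,280:400],None,fx=5,fy=5,interpolation=cv2.INTER_CUBIC))
p=s['ee_pos'][:2]
for th in (-.25,-.225,-.2,-.15,-.1,-.07,-.055):
  q,y=tcp(th,-23,-166); print(th,((q-p)*100).round(2),(y-np.radians(s['tool_rot'][2])).round(3))
E
```

```text
7.15 [ 0.53429194 -0.03871611  0.18666084] [-1.79995690e+02  1.98520714e-02 -1.64033829e+01] [-1.6155516   0.36318208  0.17166138] [ 0.02936117  0.38495552 -0.00572222]
-0.25 [-0.25  0.1 ] -0.019
-0.225 [ 0.13 -0.07] 0.006
-0.2 [ 0.52 -0.24] 0.031
-0.15 [ 1.3  -0.54] 0.081
-0.1 [ 2.09 -0.8 ] 0.131
-0.07 [ 2.58 -0.94] 0.161
-0.055 [ 2.82 -1.  ] 0.176
```

View pics/s3.png

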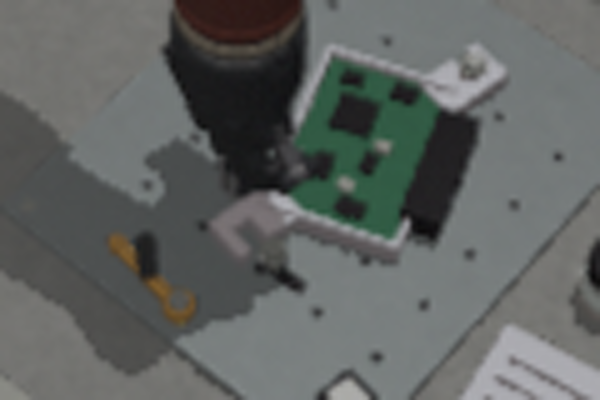

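>>> play_rows(
  targets=[
    [[0,0,0.02],[0.3,-0.14,0],0],
    [[0,0,0.04],[0.6,-0.27,0],0],
    [[0,0,0.055],[0.9,-0.39,0],0],
    [[0,0,0.075],[1.2,-0.5,0],0],
    [[0,0,0.09],[1.4,-0.58,0],0],
    [[0,0,0.1],[1.55,-0.63,0],0],
  ],
)

```text
t: 7.95
ee_pos: [0.5498, -0.0452, 0.1867]
tool_rot: [180.0, 0.0, -10.7]
ft_force: [-1.5, -0.0, -0.1]
opening: -0.0001
```

>>> play_rows(
  targets=[
    [[0,0,0.006],[0.1,-0.03,0],0],
    [[0,0,0.012],[0.2,-0.06,0],0],
    [[0,0,0.018],[0.3,-0.09,0],0],
  ],
)

```text
t: 8.32
ee_pos: [0.5528, -0.046, 0.1867]
tool_rot: [180.0, 0.0, -9.7]
ft_force: [-1.1, -0.9, 0.8]
opening: 0.0001
```

```bash
python3 - <<'E'
from plan import *
s=manip.state();print(s['t'],s['ee_pos'],s['tool_rot'],s['ft_force'],s['wrist_torque'])
f=grab('wrist'); cv2.imwrite('pics/w4.png',f['image']); pickle.dump(f,open('W4.pkl','wb'))
p=s['ee_pos'][:2]
for th in (-.15,-.1,-.07,-.055):
  q,y=tcp(th,-23,-166); print(th,((q-p)*100).round(2),(y-np.radians(s['tool_rot'][2])).round(3))
E
```

```text
8.325 [ 0.55275009 -0.04598487  0.18668673] [ 1.79996447e+02  8.63485194e-03 -9.66265717e+00] [-1.07911414 -0.87289986  0.81606515] [-0.1341847   0.35811438  0.00398617]
-0.15 [-0.55  0.19] -0.037
-0.1 [ 0.25 -0.07] 0.013
-0.07 [ 0.73 -0.21] 0.043
-0.055 [ 0.97 -0.28] 0.058
```

View pics/w4.png

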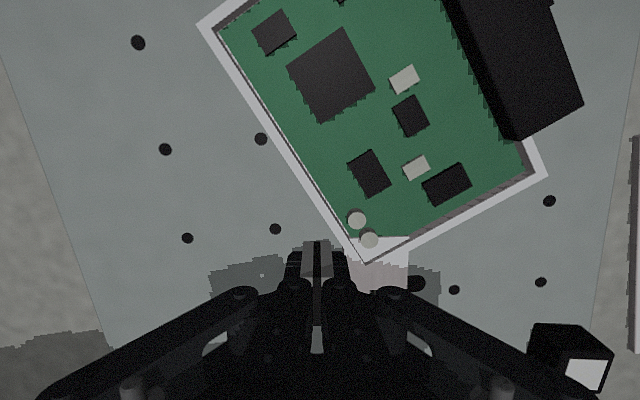

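>>> play_rows(
  targets=[
    [[0,0,0.006],[0.1,-0.03,0],0],
    [[0,0,0.012],[0.2,-0.06,0],0],
    [[0,0,0.018],[0.3,-0.09,0],0],
  ],
)

```text
t: 8.75
ee_pos: [0.5559, -0.0468, 0.1867]
tool_rot: [-180.0, -0.0, -8.6]
ft_force: [-2.0, -0.0, 0.9]
opening: 0.0001
```

>>> play_rows(
  targets=[
    [[0,0,0.006],[0.1,-0.03,0],0],
    [[0,0,0.01],[0.15,-0.04,0],0],
    [[0,0,0.012],[0.2,-0.06,0],0],
  ],
)

```text
t: 9.12
ee_pos: [0.5569, -0.0473, 0.1866]
tool_rot: [-180.0, 0.2, -8.0]
ft_force: [-5.0, 1.0, 2.3]
opening: -0.0002
```

>>> play_rows(
  targets=[
    [[0,0,0.003],[0.05,-0.01,0],0],
    [[0,0,0.006],[0.1,-0.03,0],0],
    [[0,0,0.006],[0.1,-0.03,0],0],
  ],
)

```text
t: 9.5
ee_pos: [0.5573, -0.0475, 0.1866]
tool_rot: [-180.0, 0.3, -7.6]
ft_force: [-6.6, 0.8, 4.7]
opening: -0.0002
```

```bash
python3 - <<'E'
from plan import *
s=manip.state();print(s['t'],s['ee_pos'],s['ft_force'],s['wrist_torque'])
f=grab('scene');g=grab('side');w=grab('wrist'); pickle.dump((f,g,w),open('W5.pkl','wb'))
def crop(f,p,n):
    u,v=proj(f,p).astype(int); print(u,v); return cv2.resize(f['image'][v-n//2:v+n//2,u-n:u+n],None,fx=400/n,fy=400/n,interpolation=cv2.INTER_CUBIC)
p=np.append(W([20,-84]),.02)
a=crop(f,p,48);b=crop(g,p,48)
cv2.imwrite('pics/s5.png',cv2.resize(np.vstack([a,b]),(600,600)))
E
```

```text
9.5 [ 0.55734524 -0.04745     0.18655829] [-6.60499677  0.77028068  4.71657544] [0.132567   1.33024914 0.02752944]
334 246
359 230
```

View pics/s5.png

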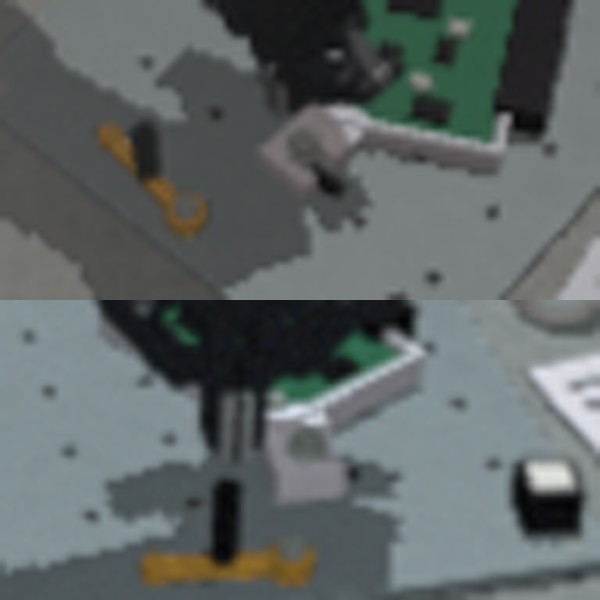

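The lug's notch now surrounds the stop stud head (upper half 305,145; lower half 305,440), with the fingers behind the lug and clear of the latch. Now I press up by steps, easing z to reduce the downward drag.

>>> play_rows(
  targets=[
    [[0,0,0.0],[0.05,-0.01,0.03],0],
    [[0,0,0.0],[0.1,-0.02,0.04],0],
    [[0,0,0],[0.1,-0.02,0.04],0],
  ],
)

```text
t: 10.02
ee_pos: [0.5577, -0.0475, 0.1866]
tool_rot: [-180.0, 0.4, -7.6]
ft_force: [-6.8, -0.5, 4.9]
opening: -0.0004
```

>>> play_rows(
  targets=[
    [[0,0,0.0],[0.05,-0.01,0.03],0],
    [[0,0,0.0],[0.1,-0.02,0.03],0],
    [[0,0,0],[0.1,-0.02,0.03],0],
  ],
)

```text
t: 10.4
ee_pos: [0.5582, -0.0476, 0.1866]
tool_rot: [-179.9, 0.5, -7.6]
ft_force: [-8.6, 0.9, 4.6]
opening: -0.0005
```

>>> play_rows(
  targets=[
    [[0,0,0.0],[0.05,-0.01,0.03],0],
    [[0,0,0.0],[0.1,-0.02,0.05],0],
    [[0,0,0],[0.15,-0.02,0.08],0],
    [[0,0,0],[0.15,-0.02,0.08],0],
  ],
)

```text
t: 10.9
ee_pos: [0.5588, -0.0477, 0.1868]
tool_rot: [-179.9, 0.7, -7.6]
ft_force: [-9.2, 1.3, 1.6]
opening: 0.0003
```

```bash
python3 - <<'E'
from plan import *
s=manip.state();print(s['t'],s['ee_pos'],s['ft_force'],s['wrist_torque'])
E
```

```text
10.9 [ 0.55877362 -0.04770496  0.18677403] [-9.23234875  1.2714484   1.61397336] [0.14491278 1.92256793 0.08354423]
```

>>> play_rows(
  targets=[
    [[0,0,0.0],[0.05,-0.01,0.0],0],
    [[0,0,0.0],[0.1,-0.02,0.0],0],
    [[0,0,0],[0.15,-0.03,0.0],0],
    [[0,0,0],[0.15,-0.03,0.0],0],
  ],
)

```text
t: 11.4
ee_pos: [0.5594, -0.0478, 0.1867]
tool_rot: [-179.9, 0.9, -7.6]
ft_force: [-11.5, 2.4, 3.7]
opening: 0.0001
```

```bash
python3 - <<'E'
from plan import *
s=manip.state();print(s['t'],s['ee_pos'],s['ft_force'],s['wrist_torque'])
E
```

```text
11.4 [ 0.55937635 -0.04784126  0.18671967] [-11.48908564   2.40003606   3.7403169 ] [0.23185777 2.33915567 0.01523874]
```

>>> play_rows(
  targets=[
    [[0,0,0],[0,0,0],0],
    [[0,0,0],[0,0,0],0],
    [[0,0,0],[0,0,0],0],
    [[0,0,0],[0,0,0],0],
    [[0,0,0],[0,0,0],0],
  ],
)

```text
t: 12.02
ee_pos: [0.5594, -0.0479, 0.1867]
tool_rot: [-179.9, 0.9, -7.6]
ft_force: [-12.1, 0.8, 4.1]
opening: 0.0
```

>>> play_rows(
  targets=[
    [[0,0,0],[-0.3,0.04,0],0],
    [[0,0,0],[-0.6,0.08,0],0],
    [[0,0,0],[-1.0,0.13,0],0],
    [[0,0,0],[-1.6,0.2,0],0],
    [[0,0,0],[-2.2,0.25,0],0],
    [[0,0,0],[-2.4,0.25,3],0],
    [[0,0,0],[-2.4,0.25,8],0],
    [[0,0,0],[-3,-11,16],0],
    [[0,0,0],[-3,-13,22],0],
    [[0,0,0.11],[-3,-13,22],0],
    [[0,0,0.11],[-3,-13,22],0],
    [[0,0,0.11],[-3,-13,22],0],
  ],
)

```text
t: 13.52
ee_pos: [0.5335, -0.1784, 0.4081]
tool_rot: [-179.9, -0.0, -1.4]
ft_force: [0.4, 0.3, -0.8]
opening: 0.0
```

```bash
python3 - <<'E'
from plan import *
s=manip.state();print(s['t'],s['ee_pos'],s['tool_rot'],s['ft_force'])
f=grab('wrist'); pickle.dump(f,open('W6.pkl','wb'))
cv2.imwrite('pics/w6.png',cv2.resize(f['image'],None,fx=1.25,fy=1.25,interpolation=cv2.INTER_CUBIC))
E
```

```text
13.525 [ 0.53347741 -0.17835545  0.40808192] [-1.79938169e+02 -2.68496430e-02 -1.36804398e+00] [ 0.3927956   0.34107735 -0.82441949]
```

View pics/w6.png

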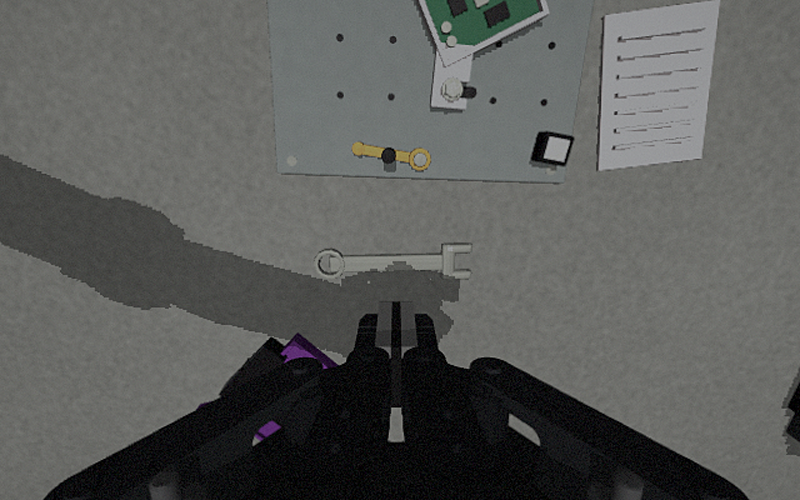

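The lug notch encloses the stop stud head (452,90), back edge at x≈432 px. Latch: hinge (421,159), post top (389,155), nose (358,149). Now plan the latch swing.

```bash
python3 - <<'E'
from plan import *
f=pickle.load(open('W6.pkl','rb')); g=lambda u,v,z:onz(f,u/1.25,v/1.25,z)
H=W([-2.5,-142]); hm=g(421,159,.021)[:2]; p=g(389,154,.057)[:2]; n=g(358,149,.019)[:2]
print('hinge',H,hm,'post',p,np.linalg.norm(p-hm),'nose',n,np.linalg.norm(n-hm),'stop',g(452,89,.0345),'lug back',g(434,65,.024))
a0=np.degrees(np.arctan2(*(n-hm)[::-1])); print('a0',a0)
H=(H+hm)/2; s=manip.state(); 
for a,d in [(a0,28)]+[(x,19) for x in (171,162,153,144,135,126,117,108,99,93,90,87,84)]:
    r=np.radians(a);u=np.array([np.cos(r),np.sin(r)]);t=np.array([u[1],-u[0]])
    q=H+.028*u-d/1e3*t; print(round(a,1),d,q.round(4),'shift',((q-s['ee_pos'][:2])*100).round(2),'turn',np.round(np.radians(a-90-s['tool_rot'][2]),3))
E
```

```text
hinge [ 0.55777386 -0.12610905] [ 0.5580824  -0.12550033] post [ 0.53013177 -0.11883216] 0.028735038363864922 nose [ 0.50186974 -0.11552022] 0.05709173645405309 stop [ 0.58295028 -0.06948548  0.0345    ] lug back [ 0.56909852 -0.04958744  0.024     ]
a0 169.93249536978178
169.9 28 [ 0.5255 -0.1485] shift [-0.81  2.87] turn 1.417
171 19 [ 0.5273 -0.1402] shift [-0.63  3.7 ] turn 1.436
162 19 [ 0.5254 -0.1352] shift [-0.82  4.2 ] turn 1.278
153 19 [ 0.5244 -0.13  ] shift [-0.92  4.72] turn 1.121
144 19 [ 0.5241 -0.1247] shift [-0.95  5.25] turn 0.964
135 19 [ 0.5247 -0.1194] shift [-0.89  5.78] turn 0.807
126 19 [ 0.5261 -0.1143] shift [-0.75  6.29] turn 0.65
117 19 [ 0.5283 -0.1095] shift [-0.53  6.77] turn 0.493
108 19 [ 0.5312 -0.105 ] shift [-0.24  7.22] turn 0.336
99 19 [ 0.5348 -0.1011] shift [0.12 7.61] turn 0.179
93 19 [ 0.5375 -0.0988] shift [0.39 7.84] turn 0.074
90 19 [ 0.5389 -0.0978] shift [0.53 7.94] turn 0.022
87 19 [ 0.5404 -0.0968] shift [0.68 8.04] turn -0.031
84 19 [ 0.542 -0.096] shift [0.84 8.12] turn -0.083
```

>>> play_rows(
  targets=[
    [[0,0,1.42],[-0.8,2.6,0],0],
    [[0,0,1.42],[-0.8,2.6,0],0],
    [[0,0,1.42],[-0.8,2.6,0],0],
    [[0,0,1.42],[-0.8,2.6,0],0],
    [[0,0,1.42],[-0.8,2.6,0],0],
    [[0,0,1.42],[-0.8,2.6,0],0],
    [[0,0,1.42],[-0.8,2.6,0],0],
    [[0,0,1.42],[-0.8,2.6,0],0],
    [[0,0,1.42],[-0.8,2.6,0],0],
    [[0,0,1.42],[-0.8,2.6,-5],0],
    [[0,0,1.42],[-0.8,2.6,-10],0],
    [[0,0,1.42],[-0.8,2.6,-14],0],
    [[0,0,1.42],[-0.8,2.6,-17.5],0],
    [[0,0,1.42],[-0.8,2.6,-19],0],
    [[0,0,1.42],[-0.8,2.6,-19.7],0],
    [[0,0,1.42],[-0.8,2.6,-19.7],0],
    [[0,0,1.42],[-0.8,2.6,-19.7],0],
  ],
)

```text
t: 15.7
ee_pos: [0.5263, -0.1527, 0.2124]
tool_rot: [179.9, 0.0, 80.0]
ft_force: [0.2, 0.6, 0.8]
opening: 0.0004
```

```bash
cat > lat.py <<'E'
from plan import *
H=np.array([.5579,-.1258]); s=manip.state(); print(s['t'],s['ee_pos'],s['tool_rot'],s['ft_force'],s['wrist_torque'])
for a,d in [(x,19) for x in (170,162,153,144,135,126,117,108,99,93,90,87,84)]:
    r=np.radians(a);u=np.array([np.cos(r),np.sin(r)]);t=np.array([u[1],-u[0]])
    q=H+.028*u-d/1e3*t; print(a,((q-s['ee_pos'][:2])*100).round(2),np.round(np.radians(a-90-s['tool_rot'][2]),3))
E
python3 lat.py
```

```text
15.7 [ 0.52625192 -0.15272945  0.21236607] [1.79857577e+02 1.24494333e-02 8.00265695e+01] [0.17818853 0.63934138 0.78459492] [-0.00344835  0.02538525  0.03768384]
170 [0.08 1.31] -0.0
162 [-0.09  1.75] -0.14
153 [-0.19  2.27] -0.297
144 [-0.22  2.8 ] -0.454
135 [-0.16  3.33] -0.611
126 [-0.02  3.84] -0.768
117 [0.2  4.33] -0.925
108 [0.49 4.77] -1.083
99 [0.85 5.16] -1.24
93 [1.12 5.39] -1.344
90 [1.26 5.49] -1.397
87 [1.41 5.59] -1.449
84 [1.57 5.68] -1.501
```

>>> play_rows(
  targets=[
    [[0,0,0],[0.05,0.7,0],0],
    [[0,0,0],[0.08,1.31,0],0],
    [[0,0,-0.14],[-0.09,1.75,0],0],
    [[0,0,-0.297],[-0.19,2.27,0],0],
    [[0,0,-0.454],[-0.22,2.8,0],0],
    [[0,0,-0.611],[-0.16,3.33,0],0],
    [[0,0,-0.768],[-0.02,3.84,0],0],
    [[0,0,-0.925],[0.2,4.33,0],0],
    [[0,0,-1.083],[0.49,4.77,0],0],
    [[0,0,-1.083],[0.49,4.77,0],0],
  ],
)

```text
t: 16.95
ee_pos: [0.5305, -0.1044, 0.2113]
tool_rot: [180.0, 0.0, 18.1]
ft_force: [-0.9, -0.6, 0.6]
opening: 0.0
```

```bash
python3 lat.py | sed -n '1p;9,14p'; python3 - <<'E'
from plan import *
f=grab('scene');g=grab('side')
def crop(f,p,n):
    u,v=proj(f,p).astype(int); return cv2.resize(f['image'][v-n//2:v+n//2,u-n:u+n],None,fx=400/n,fy=400/n,interpolation=cv2.INTER_CUBIC)
p=np.append(W([0,-110]),.02)
cv2.imwrite('pics/s7.png',cv2.resize(np.vstack([crop(f,p,48),crop(g,p,48)]),(600,600)))
E
```

```text
16.95 [ 0.530509   -0.10440944  0.21127371] [1.79978242e+02 4.41786723e-02 1.81371673e+01] [-0.8563623  -0.5895109   0.57510955] [-0.17805709  0.14266932 -0.05293949]
108 [ 0.07 -0.06] -0.002
99 [0.42 0.33] -0.159
93 [0.7  0.56] -0.264
90 [0.84 0.66] -0.317
87 [0.99 0.76] -0.369
84 [1.14 0.84] -0.421
```

View pics/s7.png

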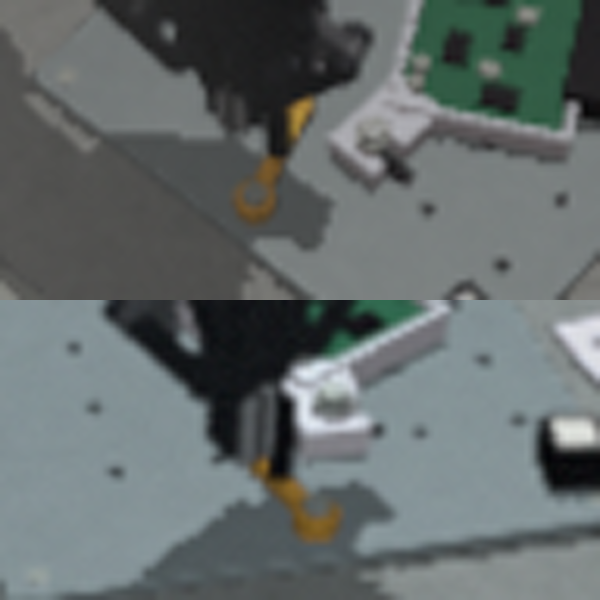

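The latch has followed the fingers round (hinge at 255,205 above), with its nose near the lug's back. That was the last allowed picture, so I finish by feel.

>>> play_rows(
  targets=[
    [[0,0,-0.08],[0.22,0.17,0],0],
    [[0,0,-0.159],[0.42,0.33,0],0],
    [[0,0,-0.21],[0.56,0.45,0],0],
    [[0,0,-0.21],[0.56,0.45,0],0],
  ],
)

```text
t: 17.55
ee_pos: [0.5358, -0.1, 0.2111]
tool_rot: [-179.9, 0.1, 6.1]
ft_force: [-2.3, 0.2, 0.8]
opening: -0.0001
```

>>> play_rows(
  targets=[
    [[0,0,-0.03],[0.08,0.06,0],0],
    [[0,0,-0.06],[0.16,0.12,0],0],
    [[0,0,-0.06],[0.16,0.12,0],0],
  ],
)

```text
t: 17.92
ee_pos: [0.5378, -0.0987, 0.2111]
tool_rot: [-180.0, 0.0, 2.6]
ft_force: [-2.5, 1.1, 0.7]
opening: 0.0
```

>>> play_rows(
  targets=[
    [[0,0,-0.03],[0.08,0.06,0],0],
    [[0,0,-0.06],[0.16,0.12,0],0],
    [[0,0,-0.06],[0.16,0.12,0],0],
  ],
)

```text
t: 18.3
ee_pos: [0.5393, -0.0977, 0.2111]
tool_rot: [-180.0, 0.1, -0.9]
ft_force: [-2.9, 1.5, 1.0]
opening: -0.0
```

```bash
python3 lat.py | sed -n '1p;9,14p'
```

```text
18.3 [ 0.53931187 -0.09772538  0.21105462] [-1.79976911e+02  5.41361552e-02 -9.15861091e-01] [-2.86928042  1.53312784  1.02276624] [ 0.35920854  0.64138898 -0.02230817]
108 [-0.81 -0.73] 0.33
99 [-0.46 -0.34] 0.173
93 [-0.19 -0.11] 0.068
90 [-0.04 -0.01] 0.016
87 [0.11 0.09] -0.036
84 [0.26 0.18] -0.089
```

>>> play_rows(
  targets=[
    [[0,0,-0.02],[0.06,0.03,0],0],
    [[0,0,-0.04],[0.11,0.07,0],0],
    [[0,0,-0.04],[0.11,0.07,0],0],
  ],
)

```text
t: 18.68
ee_pos: [0.5398, -0.0972, 0.211]
tool_rot: [-180.0, 0.2, -3.3]
ft_force: [-4.7, 1.5, 2.5]
opening: -0.0002
```

>>> play_rows(
  targets=[
    [[0,0,-0.01],[0.06,0.02,0],0],
    [[0,0,-0.02],[0.1,0.04,0],0],
    [[0,0,-0.02],[0.1,0.04,0],0],
  ],
)

```text
t: 19.05
ee_pos: [0.5401, -0.097, 0.211]
tool_rot: [-180.0, 0.3, -4.4]
ft_force: [-6.5, 2.1, 3.9]
opening: -0.0001
```

>>> play_rows(
  targets=[
    [[0,0,-0.01],[0.06,0.01,0],0],
    [[0,0,-0.02],[0.1,0.02,0],0],
    [[0,0,-0.02],[0.1,0.02,0],0],
  ],
)

```text
t: 19.42
ee_pos: [0.5405, -0.0968, 0.211]
tool_rot: [-179.9, 0.4, -5.6]
ft_force: [-8.0, 3.3, 5.9]
opening: 0.0001
```

>>> play_rows(
  targets=[
    [[0,0,0],[0.06,0.0,0.03],0],
    [[0,0,0],[0.12,0.0,0.05],0],
    [[0,0,0],[0.18,0,0.08],0],
    [[0,0,0],[0.18,0,0.08],0],
  ],
)

```text
t: 19.92
ee_pos: [0.5412, -0.0969, 0.2111]
tool_rot: [-179.9, 0.6, -5.6]
ft_force: [-8.9, 2.5, 3.7]
opening: 0.0001
```

>>> play_rows(
  targets=[
    [[0,0,0],[0.06,0.0,0],0],
    [[0,0,0],[0.12,0.0,0],0],
    [[0,0,0],[0.12,0,0],0],
    [[0,0,0],[0.12,0,0],0],
    [[0,0,0],[0.12,0,0],0],
  ],
)

```text
t: 20.55
ee_pos: [0.5417, -0.0969, 0.2111]
tool_rot: [-179.9, 0.7, -5.6]
ft_force: [-12.0, 1.5, 4.9]
opening: -0.0001
```

```bash
python3 lat.py | sed -n '1p;9,14p'
```

```text
20.55 [ 0.54167868 -0.09691866  0.21108298] [-179.90468596    0.68930129   -5.60191696] [-12.04233016   1.48011421   4.90721534] [0.29744552 2.29600236 0.00997586]
108 [-1.05 -0.81] 0.412
99 [-0.69 -0.42] 0.255
93 [-0.42 -0.19] 0.15
90 [-0.28 -0.09] 0.098
87 [-0.13  0.01] 0.045
84 [0.03 0.1 ] -0.007
```

Bearing firmly: about 12 N on the post, so roughly 5 N at the nose. Hold briefly, then back off and retreat.

>>> play_rows(
  targets=[
    [[0,0,0],[0,0,0],0],
    [[0,0,0],[0,0,0],0],
    [[0,0,0],[-0.3,0,0],0],
    [[0,0,0],[-0.6,0,0],0],
    [[0,0,0],[-1.0,0,0],0],
    [[0,0,0],[-1.8,0,0],0],
    [[0,0,0],[-2.4,0,2],0],
    [[0,0,0],[-2.4,0,7],0],
    [[0,0,0],[-2,-4,13],0],
    [[0,0,0],[-1,-8,19.7],0],
    [[0,0,0.1],[-1,-8,19.7],0],
    [[0,0,0.1],[-1,-8,19.7],0],
  ],
)

```text
t: 22.05
ee_pos: [0.5351, -0.1786, 0.4124]
tool_rot: [179.9, -0.4, -0.0]
ft_force: [-0.4, -0.4, -0.7]
opening: -0.0
```

```bash
python3 - <<'E'
from plan import *
s=manip.state();print(s['t'],s['ee_pos'],s['ft_force'])
f=grab('wrist'); pickle.dump(f,open('W8.pkl','wb'))
im=f['image']; hsv=cv2.cvtColor(im,cv2.COLOR_BGR2HSV)
m=cv2.inRange(hsv,(15,110,80),(35,255,255)); 
cs,_=cv2.findContours(m,0,2)
ctr=lambda p:((p[:2]-C)@R*1e3).round(1)
for c in cs:
    if cv2.contourArea(c)<15: continue
    pts=c[:,0,:]; P=np.array([ctr(onz(f,u,v,.019)) for u,v in pts]); print('brass',cv2.contourArea(c),'x',P[:,0].min(),P[:,0].max(),'y',P[:,1].min(),P[:,1].max(),'at ymax',P[P[:,1].argmax()])
# bright unit edge
v0=im.max(2)
for yc in (-95,-90,-84,-75,-65):
    row=[]
    for x in range(-30,45):
        q=proj(f,np.append(W([x,yc]),.024)); row.append(int(v0[int(round(q[1])),int(round(q[0]))]))
    print(yc,row)
E
```

```text
22.05 [ 0.53512265 -0.17864974  0.41235756] [-0.38392226 -0.4497331  -0.65483792]
brass 292.5 x -12.7 5.9 y -150.7 -117.9 at ymax [  -7.2 -117.9]
brass 188.5 x -7.4 3.5 y -108.4 -80.4 at ymax [  1.  -80.4]
-95 [120, 117, 117, 120, 117, 119, 114, 117, 121, 116, 116, 119, 120, 117, 120, 120, 115, 117, 121, 114, 116, 121, 114, 116, 158, 154, 154, 153, 153, 153, 155, 164, 108, 60, 169, 161, 158, 158, 162, 164, 160, 163, 163, 160, 164, 158, 157, 160, 161, 160, 159, 162, 159, 159, 159, 156, 156, 158, 158, 156, 157, 158, 163, 147, 121, 112, 116, 116, 119, 116, 116, 115, 119, 118, 118]
-90 [39, 29, 105, 121, 118, 118, 117, 118, 118, 114, 120, 118, 116, 116, 120, 118, 118, 115, 115, 116, 116, 122, 77, 34, 153, 155, 156, 154, 154, 155, 146, 135, 60, 60, 89, 162, 164, 158, 155, 157, 160, 158, 163, 146, 132, 105, 138, 138, 155, 133, 121, 116, 137, 126, 129, 107, 109, 158, 167, 154, 154, 156, 145, 154, 117, 105, 102, 103, 111, 106, 119, 123, 120, 122, 122]
-84 [119, 117, 114, 115, 118, 118, 118, 121, 117, 116, 116, 119, 120, 119, 117, 116, 115, 120, 116, 113, 121, 105, 136, 155, 155, 155, 153, 15
[... 280 characters left out ...]
23, 119, 119, 121, 118, 119, 114, 115, 118, 118, 120, 116, 116, 118, 114, 116, 118, 115, 113, 120, 115, 123, 124, 52, 126, 161, 161, 159, 160, 156, 152, 157, 157, 157, 159, 142, 145, 147, 148, 149, 148, 142, 142, 148, 142, 143, 158, 158, 159, 164, 164, 163, 164, 164, 150, 122, 117, 117, 117, 118, 112, 119, 115, 116, 117]
-65 [115, 113, 119, 118, 112, 112, 115, 115, 114, 116, 115, 114, 114, 114, 114, 115, 115, 117, 120, 120, 119, 117, 118, 117, 116, 116, 114, 114, 116, 112, 118, 114, 114, 117, 104, 73, 158, 158, 159, 153, 160, 161, 99, 130, 118, 139, 125, 120, 154, 157, 156, 156, 157, 156, 159, 154, 154, 158, 153, 157, 153, 157, 154, 157, 160, 128, 112, 119, 115, 115, 117, 118, 120, 117, 114]
```

```bash
python3 -c "
from rig import manip
print(manip.hand_in())"
```

```text
the job is handed in; nothing more can be done
None
```

I mounted the unit on the carrier, swung the latch in behind it and handed the job in; no verdict was reported. All 12 allowed pictures were used, so the final check was by image measurement only.

- **Swing:** I pushed the free lug round from about -0.40 rad, and it slid with 1–2 N. I judged that the notch bore on the pivot stud from the geometry and the forces; I never measured that contact directly.
- **Stop stud:** the unit met it at about carrier x = 20 mm, near the rear end of the stud's range. I pressed it home with about 12 N horizontally for 0.6 s. The fingers also pressed down with about 4 N, so the total was just under 13 N.
- **Latch:** I swung it with the fingertips until its nose bore on the lug. I ended with about 12 N on the post, so roughly 5 N at the nose, then withdrew clear.

**Last checks**
- The lug's back edge is at about x = 4 mm, which puts the free notch about 10 mm behind the slot's middle. The limit is 12.5 mm.
- The latch nose edge, at about 3.5 mm, is within about 1 mm of the lug's back.
- The wrist force read about zero.
- The clock was at 22 s.
- **Disagreements:** the two first views of the stop stud's head differed by about 5 mm in y. Contact came about 5 mm of tool travel earlier than planned, because I had assumed the fingertips thinner than they are. I settled the stud's position by feel.
- I saw no clutter move, but I did not measure it.

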